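# Check two brake levers against their stops

## Robot

A 6-joint arm with a two-finger parallel gripper is mounted at the origin on a cart in front of the work surface, level with it; the furniture and walls round the work are solid. World frame = base frame: x ahead of the robot, y to its left, z up, the work surface at z = 0. Lengths are in m, angles in rad, forces in N, time in s.
With the tool pointing down it reaches from about 0.225 to 0.875 m from the base axis. Payload 3.4 kg.
Tool frame: the origin (TCP) lies between the finger pads; the fingertips stand 11 mm ahead of it and the grasp point (between the pads) lies 8 mm behind it; z points along the fingers, y is the direction in which the jaws open and shut (so a half turn about z gives the same grasp; the last joint's range is limited). The gripper opens to 85 mm and grips with 20 to 120 N. Pads are 22 mm wide; open, the fingers measure 114 mm over their backs; the gripper's body (76 mm by 85 mm) begins 54 mm behind the grasp point. The pads swing forward as they close: fully open they stand 13 mm farther back than shut.
Start: joints at [-1.378, 0.276, 1.505, -0, 1.361, -0.121], TCP at [0.177, -0.547, 0.242] pointing down, gripper open.
Joint ranges: [-2.89, 2.89], [-0.75, 2.08], [0.22, 2.7], [-1.18, 4.32], [0.11, 2.71], [-2.7, 2.7]. Speed limits (rad/s): [2.57, 2.57, 3.14, 3.14, 3.14, 3.14].

## Interface

Orientations are given as a unit quaternion [w, x, y, z].
In Python, from rig import manip gives the robot as it stands. The module is installed in compiled form; this text tells all that it offers.
- The arm moves only by the tool move_arm, never from a script. Its argument "series" is a list that holds one entry, the list of rows, each a list of 7 numbers: the shift along the world's x, y, z in m, then the turn, a rotation vector about the world's x, y, z in rad, then the finger opening in m, from 0 to 0.0854. A call has 1 to 20 rows; each row shifts and turns the commanded pose from where the row before left it; what a row does not reach is not made up. A row lasts 1/12 s, in which the tool goes at most 41.7 mm and 7.16 degrees, less where a joint would pass 70% of its speed; a pose out of reach is approached as far as the arm can. A call with a gripper value outside its range is refused whole. The fingers move at their own pace and stop on an object; "newtons" is the grip in N (left out, the last holds). Time passes only in rows, so rows that do not move let the fingers close. It gives the time, the measured TCP pose, the force and the opening at its end, in the units of the state.
- manip.get_state(): the state, without advancing time (a new reading comes with each control period).
- manip.get_image(name): name is "scene" or "top" or "wrist"; returns a dict with "color" (480x640x3 uint8, red, green, blue), "fx", "fy", "cx", "cy" (pixels), "R" (3x3) and "t" (3): a world point X has camera coordinates R X + t; the wrist camera has in their place "tool_from_camera" (4x4, takes a point from camera to tool coordinates, whose origin is the TCP and whose axes are the flange's). Camera axes: x right, y down, z forward; pixel columns grow to the right and rows downward; lengths in m; the calibration is good to about 2 mm. A picture is of the moment at which its call begins: read the wrist's pose just before it. There is no depth.
- manip.sign_off(): hands the job in, once; it reports no verdict.
The state is a dict: "clock": time; "qpos": joint angles; "qd": joint speeds; "effort": joint torques, N m; "position": TCP position; "ee_rot": TCP orientation; "contact_force": force on the tool from outside, world axes, zero at the start; "moment": the same for the moment, N m; "width": finger opening in m.
Only numpy, scipy, OpenCV 4.12 (cv2) and the standard library are available. Lean on these libraries where they do the work, as an engineer would, in place of code of your own. Each camera call takes 0.05 s, during which the arm holds its last target.

## Task

Two brake handles off a wheeled chair stand on the bench, one with a long lever and one with a short lever. With the backs of your fingers, from outside, press the long lever in until it comes up against its stop, stay there about a second, and let it spring fully out; then press the short lever in against its stop the same way and finish while still holding it there, so that the gap to the bar can be measured. Press firmly but do not force the levers past their stops, keep off the bars and their rubber grips, grasp nothing, and leave the other things on the bench where they are.

Things in the scene. Friction and masses are not known exactly. Their poses are not given: they have to be found in the camera images.
- long_stand: fixed light-wood bench stand under the handle with the long lever. Board 110 x 250 x 18 mm; origin at the centre of its underside on the bench; y along board and bar, x level across them, pointing from the lever's side to the bar, z up. Uprights 44 x 22 mm at y = -98 and +98 mm, up to 127 mm with their straps, hold the bar
- long_grip: the bar, frame as the stand's: steel tube 25 mm thick, black rubber grip 34 mm thick from y = -32 to +86 mm (40 mm flange at y = -35), axis at x = 0, z = 110 mm. A black clamp at y = -60 mm, out to x = -45 mm, 94 to 129 mm high, carries the lever's pin. Not to be touched
- long_lever (a joint): swing of the long lever about an upright pin: 0 = sprung out, blade 0.40 rad off the bar; grows as it is pressed towards the bar; 0.40 = against its hard stop, blade parallel to the bar, inner face 13 mm clear of the rubber. A spring returns it; at point long_press it takes 2 N to start, about 7 N to reach the stop
- long_press (a point): place to press: on the long aluminium blade's outer face, at mid-height, 120 mm from the pin; turns with it: x through the blade to the bar, y to the free end. Blade straight, 150 mm long from the pin (stand frame x = -34, y = -60, z = 110 mm), 10 mm thick, 20 mm high (z 100 to 120), rounded end piece 15 mm across, 5 mm proud of the outer face
- short_stand: fixed light-wood bench stand under the handle with the short lever. Board 110 x 250 x 18 mm; origin at the centre of its underside on the bench; y along board and bar, x level across them, pointing from the lever's side to the bar, z up. Uprights 44 x 22 mm at y = -98 and +98 mm, up to 127 mm with their straps, hold the bar
- short_grip: the bar, frame as the stand's: steel tube 25 mm thick, black rubber grip 34 mm thick from y = -32 to +86 mm (40 mm flange at y = -35), axis at x = 0, z = 110 mm. A black clamp at y = -60 mm, out to x = -45 mm, 94 to 129 mm high, carries the lever's pin. Not to be touched
- short_lever (a joint): swing of the short lever about an upright pin: 0 = sprung out, blade 0.40 rad off the bar; grows as it is pressed towards the bar; 0.40 = against its hard stop, blade parallel to the bar, inner face 13 mm clear of the rubber. A spring returns it; at point short_press it takes 2 N to start, about 7 N to reach the stop
- short_press (a point): place to press: on the short aluminium blade's outer face, at mid-height, 75 mm from the pin; turns with it: x through the blade to the bar, y to the free end. Blade straight, 105 mm long from the pin (stand frame x = -34, y = -60, z = 110 mm), 10 mm thick, 20 mm high (z 100 to 120), rounded end piece 15 mm across, 5 mm proud of the outer face
- button_tin: red round tin, 72 mm across, 44 mm high, a bystander standing loose on the bench; origin at the centre of its underside
- thread_green: spool of green thread, 46 mm across, 55 mm high, a bystander standing loose on the bench; origin at the centre of its underside
- beeswax: round brown cake of wax, 62 mm across, 22 mm high, a bystander standing loose on the bench; origin at the centre of its underside
- spring_clamp: lying spring clamp with red grips, 80 x 147 x 22 mm, a bystander standing loose on the bench; origin at the centre of its underside

How it is judged:
By the outcome, as a careful person would: the job done as asked, in the order asked, and still so for the second after the job is handed in, while the arm keeps its last pose, push and grip.
It also fails if it takes over 48 s, if anything falls off the work surface, if the arm or the gripper's body presses on something with over 40 N, if the wrist force passes 120 N, or if a joint passes its speed limit or range.

## Working session

There is one attempt and no reset: what is moved stays moved. The work goes in short steps, Python scripts to look and compute and a tool call to move; the robot and the scene stay as the last step left them, time stands still between calls to the robot, and variables do not carry over. Pictures are saved under pics/ and viewed, and the job is handed in when it is done.

Besides the shell and the picture viewer there is one more tool, called after "Call:" by a JSON object that holds its "method" and its "body". move_arm: Moves the arm, as the interface text tells. Its arguments: {"type":"object","properties":{"series":{"type":"array"},"newtons":{"type":"number"}},"required":["series"]}

```bash
mkdir -p pics
python3 - <<'E'
from rig import manip
import cv2,pickle
s=manip.get_state();print(s)
d={}
for n in ["scene","top","wrist"]:
    i=manip.get_image(n);d[n]=i
    cv2.imwrite(f"pics/{n}0.png",i["color"][:,:,::-1])
    print(n,{k:v for k,v in i.items() if k!="color"})
pickle.dump(d,open("im0.pkl","wb"))
E
```

```text
{'clock': 0.0, 'qpos': array([-1.37798512e+00,  2.76585880e-01,  1.50616593e+00, -7.23460644e-07,
        1.36069086e+00, -1.21002981e-01]), 'qd': array([-9.00538589e-04,  1.38188332e-03,  1.32202494e-03,  3.90499826e-04,
       -8.72798534e-05,  1.12855988e-03]), 'effort': array([-7.66378798e-04, -4.16780591e+01, -2.45810312e+01, -9.11572147e-05,
        1.11699250e-02, -9.29043125e-06]), 'position': array([ 0.17738815, -0.5464042 ,  0.24143182]), 'ee_rot': array([-9.24402795e-04,  9.87714883e-01,  1.56264054e-01, -3.35580630e-05]), 'contact_force': array([-0.76231159, -0.62746406,  0.24814306]), 'moment': array([0.00655652, 0.00677955, 0.01510721]), 'width': 0.08543722698755389}
scene {'fx': 486.7515206771194, 'fy': 486.7515206771194, 'cx': 320.47018953146346, 'cy': 248.49125060627526, 'R': array([[-0.82872872, -0.55954813,  0.010705  ],
       [-0.38909132,  0.562311  , -0.72966724],
       [ 0.4022644 , -0.60886142, -0.6837186 ]]), 't': array([0.48028359, 0.3069434 , 0.89244839])}
top {'fx': 455.2795788041966, 'fy': 455.2795788041966, 'cx': 325.2469438159703, 'cy': 243.22363385993097, 'R': array([[ 0.02383872, -0.99952482, -0.01954101],
       [-0.98732537, -0.02047087, -0.15738346],
       [ 0.15690865,  0.02304516, -0.98734421]]), 't': array([-0.00547847,  0.59564501,  1.34101464])}
wrist {'fx': 361.71660153397426, 'fy': 361.71660153397426, 'cx': 315.9159763504398, 'cy': 242.67430322249348, 'tool_from_camera': array([[ 9.79657604e-04, -9.56433433e-01, -2.91948844e-01,
         7.46607210e-02],
       [ 9.99998323e-01,  4.85239419e-04,  1.76591471e-03,
         9.64602192e-05],
       [-1.54731478e-03, -2.91950085e-01,  9.56432305e-01,
        -1.31519794e-01],
       [ 0.00000000e+00,  0.00000000e+00,  0.00000000e+00,
         1.00000000e+00]])}
```

View pics/scene0.png

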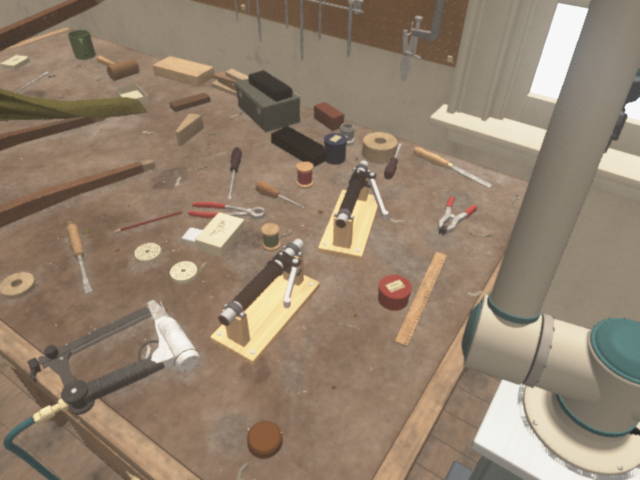

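View pics/top0.png

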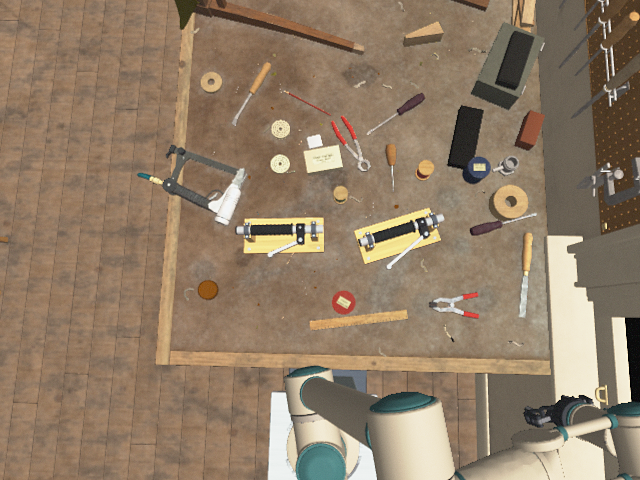

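Run:
```python
import cv2,pickle
d=pickle.load(open("im0.pkl","rb"))
t=d["top"]["color"][:,:,::-1]
a=cv2.resize(t[195:285,230:340],None,fx=5,fy=5,interpolation=cv2.INTER_CUBIC)
b=cv2.resize(t[195:285,345:455],None,fx=5,fy=5,interpolation=cv2.INTER_CUBIC)
cv2.imwrite("pics/ta.png",a);cv2.imwrite("pics/tb.png",b)
t=d["scene"]["color"][:,:,::-1]
cv2.imwrite("pics/sa.png",cv2.resize(t[230:365,205:330],None,fx=4,fy=4,interpolation=cv2.INTER_CUBIC))
cv2.imwrite("pics/sb.png",cv2.resize(t[150:265,305:400],None,fx=5,fy=5,interpolation=cv2.INTER_CUBIC))
```

```text
(no output)
```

View pics/ta.png

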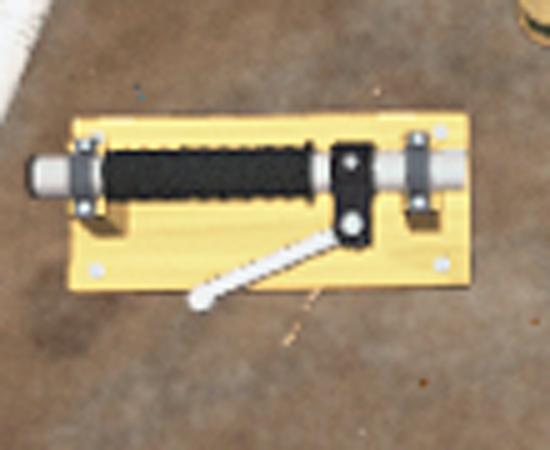

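View pics/tb.png

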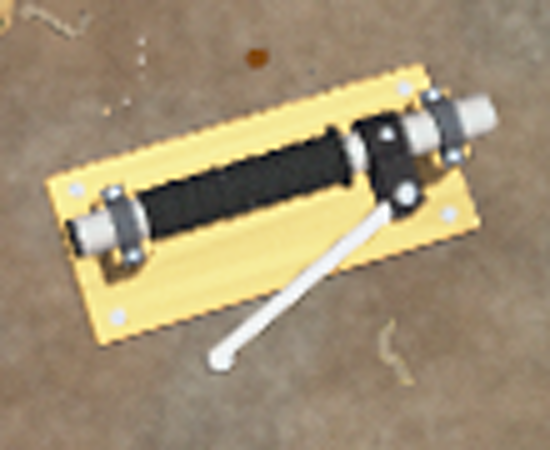

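View pics/sa.png

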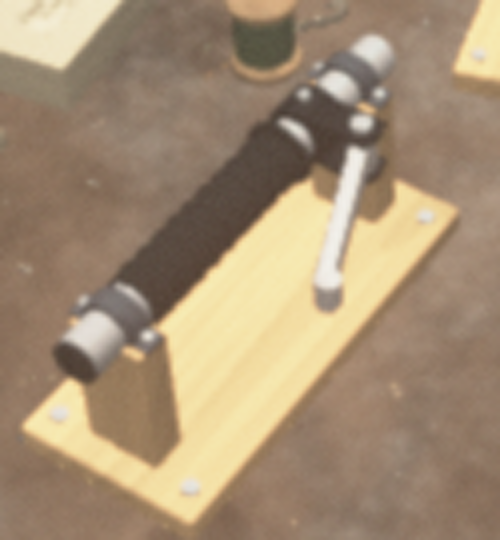

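View pics/sb.png

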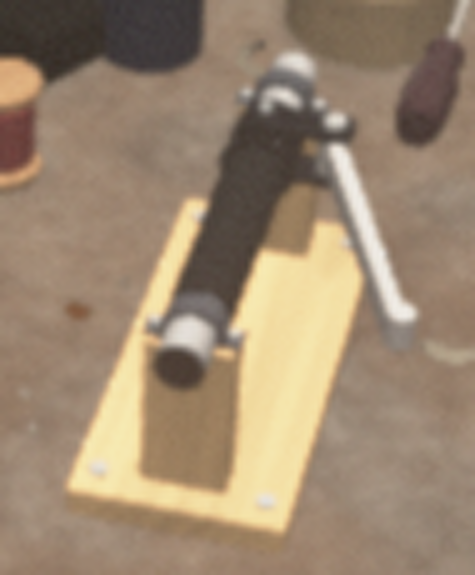

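```bash
cat > fit.py <<'E'
import numpy as np,pickle
from scipy.optimize import least_squares
d=pickle.load(open("im0.pkl","rb"))
def proj(c,X):
    p=np.asarray(X)@c["R"].T+c["t"]
    return np.c_[c["fx"]*p[:,0]/p[:,2]+c["cx"],c["fy"]*p[:,1]/p[:,2]+c["cy"]]
def px(l,o,f): return (np.array(l,float)+.5)/f-.5+np.array(o)
C=lambda sx,sy:[.055*sx,.125*sy,.018]
def tip(L,th=0.4,z=.12): # end centre of blade
    return [-.034-L*np.sin(th),-.06+L*np.cos(th),z]
obs={
"short":[("top",(230,195),5,[((70,117),C(1,1)),((468,114),C(1,-1)),((470,288),C(-1,-1)),((68,290),C(-1,1))]),
 ("scene",(205,230),4,[((460,212),C(-1,-1)),((190,522),C(-1,1)),((22,428),C(1,1))])],
"long":[("top",(345,195),5,[((48,182),C(1,1)),((425,65),C(1,-1)),((480,225),C(-1,-1)),((102,345),C(-1,1))]),
 ("scene",(305,150),5,[((68,490),C(1,1)),((285,533),C(-1,1)),((190,200),C(1,-1))])]}
def W(p,X):
    c,s=np.cos(p[2]),np.sin(p[2]);X=np.asarray(X)
    return np.c_[p[0]+c*X[:,0]-s*X[:,1],p[1]+s*X[:,0]+c*X[:,1],X[:,2]]
P={}
for n,o in obs.items():
    def res(p):
        return np.concatenate([(proj(d[cam],W(p,[k[1] for k in l]))-px([k[0] for k in l],og,f)).ravel() for cam,og,f,l in o])
    r=least_squares(res,[.5,0,0]);P[n]=r.x
if __name__=="__main__":
  for n,o in obs.items():
    p=P[n];print(n,p.round(4))
    for cam,og,f,l in o:
        print(cam,(proj(d[cam],W(p,[k[1] for k in l]))-px([k[0] for k in l],og,f)).round(2).tolist())
    L=.15 if n=="long" else .105
    w=W(p,[[-.034,-.06,.13],tip(L),tip(L,z=.11)]);print(w.round(4).tolist())
    for cam,og,f,l in o: print(cam,"pin,tip crop",((proj(d[cam],w)-og+.5)*f-.5).round(0).tolist())
E
python3 fit.py
```

```text
short [0.624  0.1378 0.033 ]
top [[1.02, 0.19], [0.7, -0.25], [0.61, -0.38], [0.76, 0.16]]
scene [[0.53, -0.18], [-0.26, 1.63], [-1.12, 0.31]]
[[0.592, 0.0767, 0.13], [0.548, 0.172, 0.12], [0.548, 0.172, 0.11]]
top pin,tip crop [[355.0, 224.0], [189.0, 299.0], [192.0, 301.0]]
scene pin,tip crop [[362.0, 124.0], [319.0, 292.0], [320.0, 305.0]]
long [ 0.6296 -0.2164  0.3227]
top [[-0.2, -0.43], [0.36, -0.36], [1.07, 0.65], [-0.16, 0.43]]
scene [[-0.47, 0.39], [0.29, 0.53], [-0.61, -0.15]]
[[0.6164, -0.2841, 0.13], [0.5172, -0.1715, 0.12], [0.5172, -0.1715, 0.11]]
top pin,tip crop [[411.0, 195.0], [211.0, 365.0], [209.0, 367.0]]
scene pin,tip crop [[337.0, 122.0], [402.0, 325.0], [400.0, 341.0]]
```

```bash
cat > way.py <<'E'
from fit import *
def tcp(n,th,gap,hb=.0145,r=None):
    p=P[n];r=r or (.12 if n=="long" else .075)
    a=.4-th
    b=np.array([-np.sin(a),np.cos(a)]);nn=np.array([np.cos(a),np.sin(a)])
    q=np.array([-.034,-.06])+r*b-nn*(.005+hb+gap)
    w=W(p,[[q[0],q[1],0]])[0,:2]
    return np.r_[w,p[2]+a]   # x,y, angle of tool y
if __name__=="__main__":
  for n in P:
    for th,g in [(0,.06),(0,.02),(0,0),(.1,0),(.2,0),(.3,0),(.4,0)]: print(n,th,g,tcp(n,th,g).round(4))
E
python3 way.py
```

```text
short 0 0.06 [0.4884 0.1114 0.433 ]
short 0 0.02 [0.5247 0.1282 0.433 ]
short 0 0 [0.5428 0.1366 0.433 ]
short 0.1 0 [0.5491 0.1412 0.333 ]
short 0.2 0 [0.5557 0.1452 0.233 ]
short 0.3 0 [0.5627 0.1485 0.133 ]
short 0.4 0 [0.5701 0.151  0.033 ]
long 0 0.06 [ 0.4774 -0.2466  0.7227]
long 0 0.02 [ 0.5074 -0.2202  0.7227]
long 0 0 [ 0.5224 -0.2069  0.7227]
long 0.1 0 [ 0.5305 -0.1979  0.6227]
long 0.2 0 [ 0.5396 -0.1898  0.5227]
long 0.3 0 [ 0.5494 -0.1826  0.4227]
long 0.4 0 [ 0.5598 -0.1764  0.3227]
```

Call:
{"method": "move_arm", "body": {"series": [[[0.02,0.02,0,0,0,0.12,0],[0.02,0.02,0,0,0,0.12,0],[0.02,0.02,0,0,0,0.12,0],[0.02,0.02,0,0,0,0.12,0],[0.02,0.02,0,0,0,0.12,0],[0.02,0.02,0,0,0,0.12,0],[0.02,0.02,0,0,0,0.12,0],[0.02,0.02,0,0,0,0.12,0],[0.02,0.02,0,0,0,0.12,0],[0.02,0.02,0,0,0,0.12,0],[0.02,0.02,0,0,0,0.12,0],[0.02,0.02,0,0,0,0.12,0],[0.02,0.02,0,0,0,0.12,0],[0.02,0.02,0,0,0,0.12,0],[0.02,0.02,0,0,0,0.12,0],[0,0,0,0,0,0.12,0],[0,0,0,0,0,0.06,0],[0,0,0,0,0,0,0]]]}}

```text
clock: 1.65
position: [0.4777, -0.2462, 0.2419]
ee_rot: [-0.0, 0.41, 0.912, 0.0]
contact_force: [0.4, 0.0, 0.0]
width: 0.0001
```

Run:
```python
from rig import manip
import cv2,pickle
s=manip.get_state()
d={}
for n in ["wrist","top","scene"]:
    i=manip.get_image(n);d[n]=i
    cv2.imwrite(f"pics/{n}1.png",i["color"][:,:,::-1])
d["s"]=s
pickle.dump(d,open("im1.pkl","wb"))
```

```text
(no output)
```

View pics/wrist1.png

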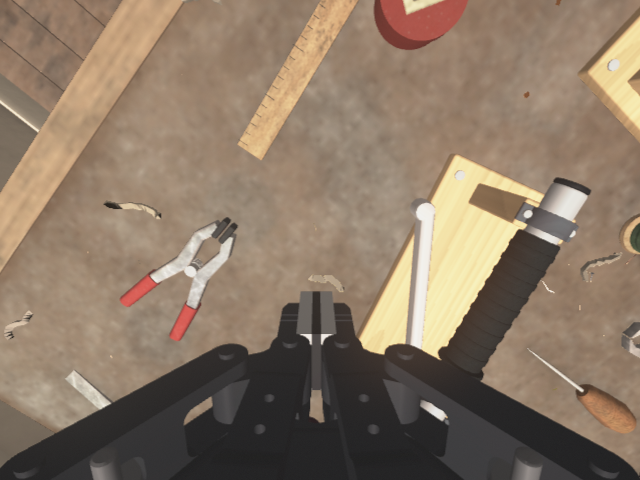

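View pics/scene1.png

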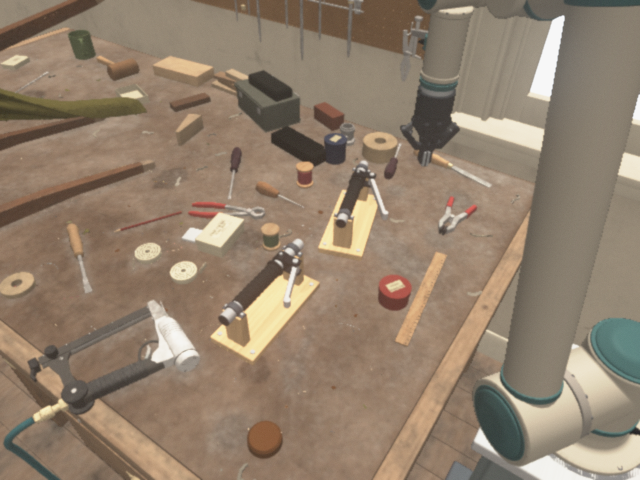

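```bash
cat > wr.py <<'E'
from way import *
from scipy.spatial.transform import Rotation as Ro
def ray(im,s,uv,z):
    w,x,y,zq=s["ee_rot"];R=Ro.from_quat([x,y,zq,w]).as_matrix()
    T=im["tool_from_camera"];out=[]
    for u,v in uv:
        dc=np.array([(u-im["cx"])/im["fx"],(v-im["cy"])/im["fy"],1])
        o=R@T[:3,3]+s["position"];dd=R@T[:3,:3]@dc
        out.append(o+dd*(z-o[2])/dd[2])
    return np.array(out)
E
python3 - <<'E'
from wr import *
d1=pickle.load(open("im1.pkl","rb"))
print("tip,blade",ray(d1["wrist"],d1["s"],[(425,211),(417,300)],.12).round(4).tolist())
print("corner",ray(d1["wrist"],d1["s"],[(454,154)],.018).round(4), W(P["long"],[C(-1,1)]).round(4))
print("model tip",W(P["long"],[tip(.1425),tip(.09)]).round(4).tolist())
E
```

```text
tip,blade [[0.5225, -0.1793, 0.12], [0.5688, -0.2315, 0.12]]
corner [[ 0.5403 -0.1181  0.018 ]] [[ 0.5378 -0.1153  0.018 ]]
model tip [[0.5221, -0.1772, 0.12], [0.5568, -0.2166, 0.12]]
```

Call:
{"method": "move_arm", "body": {"series": [[[0,0,-0.02,0,0,0,0],[0,0,-0.03,0,0,0,0],[0,0,-0.03,0,0,0,0],[0,0,-0.03,0,0,0,0],[0,0,-0.02,0,0,0,0],[0,0,-0.007,0,0,0,0],[0.01,0.009,0,0,0,0,0],[0.01,0.009,0,0,0,0,0],[0.01,0.009,0,0,0,0,0],[0.006,0.005,0,0,0,0,0],[0,0,0,0,0,0,0],[0,0,0,0,0,0,0]]]}}

```text
clock: 2.8
position: [0.5145, -0.2145, 0.1062]
ee_rot: [0.001, 0.41, 0.912, -0.0]
contact_force: [-0.3, -0.7, 0.2]
width: -0.0003
```

Run:
```python
from rig import manip
import cv2
s=manip.get_state();print(s["position"],s["contact_force"],s["moment"])
i=manip.get_image("wrist");cv2.imwrite("pics/wrist2.png",i["color"][:,:,::-1])
```

```text
[ 0.51451811 -0.21446468  0.10620641] [-0.25324988 -0.70539994  0.22549823] [0.05255171 0.02121825 0.05818668]
```

View pics/wrist2.png

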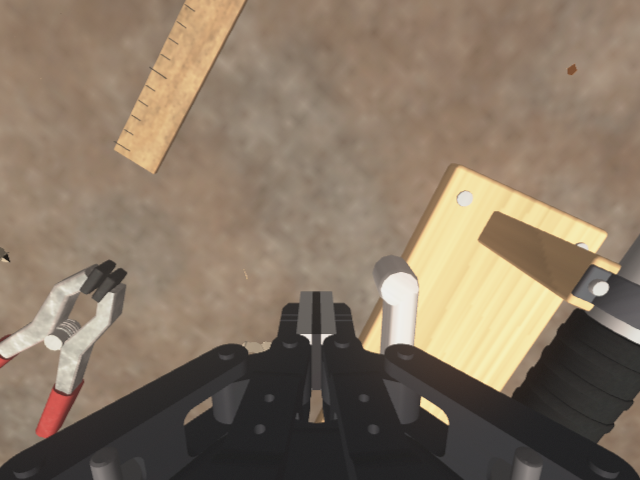

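Call:
{"method": "move_arm", "body": {"series": [[[0.004,0.004,0,0,0,0,0],[0.004,0.004,0,0,0,0,0],[0.004,0.0045,0,0,0,-0.05,0],[0.004,0.0045,0,0,0,-0.05,0],[0.0045,0.004,0,0,0,-0.05,0],[0.0045,0.004,0,0,0,-0.05,0],[0,0,0,0,0,0,0]]]}}

```text
clock: 3.43
position: [0.5381, -0.1898, 0.1054]
ee_rot: [-0.001, 0.5, 0.866, -0.001]
contact_force: [-3.4, -1.7, 2.5]
width: -0.0001
```

Run:
```python
from rig import manip
import cv2
s=manip.get_state();print(s["position"],s["contact_force"],s["moment"])
i=manip.get_image("wrist");cv2.imwrite("pics/wrist3.png",i["color"][:,:,::-1])
```

```text
[ 0.53810063 -0.18980181  0.10538576] [-3.4310274  -1.67174788  2.47527606] [-0.25509887  0.44960014  0.00442239]
```

View pics/wrist3.png

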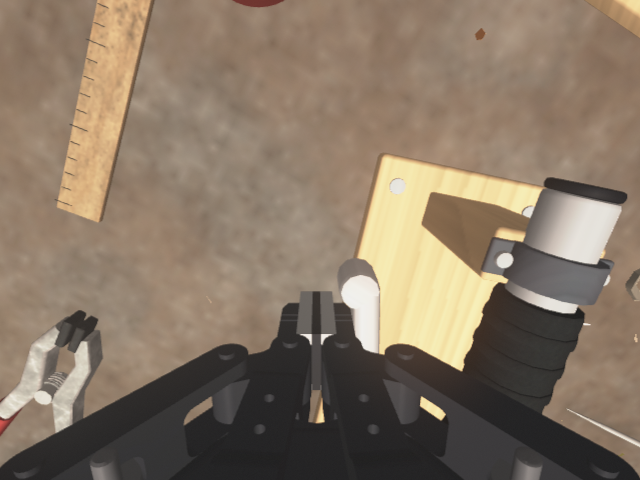

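Run:
```python
from rig import manip
from wr import *
s=manip.get_state();i=manip.get_image("wrist")
r=ray(i,s,[(360,289)],.12)[0];print(r)
w,x,y,z=s["ee_rot"];R=Ro.from_quat([x,y,z,w]).as_matrix()
print("tip in tool mm",R.T@(r-s["position"])*1000)
p=P["long"];pin=W(p,[[-.034,-.06,.12]])[0];b=r-pin;print(np.linalg.norm(b),np.arctan2(-b[0],b[1])-p[2])
print(s["position"],s["contact_force"])
```

```text
[ 0.54084001 -0.16370903  0.12      ]
tip in tool mm [ 21.30308502  15.8083107  -14.64169478]
0.1420864256372809 0.2378164372607383
[ 0.537809   -0.1900746   0.10537902] [-3.72741894 -2.05546088  2.22118575]
```

Call:
{"method": "move_arm", "body": {"series": [[[0.005,0.0035,0,0,0,-0.05,0],[0.005,0.0035,0,0,0,-0.05,0],[0.005,0.003,0,0,0,-0.05,0],[0,0,0,0,0,0,0]]]}}

```text
clock: 3.87
position: [0.5522, -0.1794, 0.1052]
ee_rot: [-0.002, 0.564, 0.826, -0.0]
contact_force: [-5.7, -1.9, 3.5]
width: 0.0003
```

Call:
{"method": "move_arm", "body": {"series": [[[0.003,0.0015,0,0,0,-0.02,0],[0,0,0,0,0,0,0]]]}}

```text
clock: 4.03
position: [0.5546, -0.178, 0.1051]
ee_rot: [-0.002, 0.571, 0.821, -0.001]
contact_force: [-5.7, -0.8, 3.9]
width: 0.0001
```

Call:
{"method": "move_arm", "body": {"series": [[[0.002,0.001,0,0,0,-0.02,0],[0.002,0.001,0,0,0,-0.012,0],[0,0,0,0,0,0,0]]]}}

```text
clock: 4.28
position: [0.5582, -0.176, 0.105]
ee_rot: [-0.002, 0.584, 0.811, -0.001]
contact_force: [-6.6, -0.1, 4.1]
width: -0.0003
```

Call:
{"method": "move_arm", "body": {"series": [[[0.002,0.0007,0,0,0,0,0],[0,0,0,0,0,0,0]]]}}

```text
clock: 4.45
position: [0.56, -0.1752, 0.105]
ee_rot: [-0.002, 0.584, 0.812, -0.001]
contact_force: [-7.5, 0.1, 4.2]
width: 0.0
```

Call:
{"method": "move_arm", "body": {"series": [[[0.001,0.0003,0,0,0,0,0],[0,0,0,0,0,0,0]]]}}

```text
clock: 4.62
position: [0.5608, -0.175, 0.105]
ee_rot: [-0.003, 0.584, 0.812, -0.001]
contact_force: [-7.2, -0.2, 3.6]
width: -0.0004
```

Call:
{"method": "move_arm", "body": {"series": [[[0.001,0.0003,0,0,0,0,0],[0,0,0,0,0,0,0]]]}}

```text
clock: 4.78
position: [0.5616, -0.1746, 0.105]
ee_rot: [-0.003, 0.584, 0.812, -0.001]
contact_force: [-7.7, 0.8, 3.8]
width: 0.0003
```

Run:
```python
from rig import manip
import cv2
i=manip.get_image("wrist");cv2.imwrite("pics/wrist4.png",i["color"][:,:,::-1])
i=manip.get_image("scene");cv2.imwrite("pics/scene4.png",cv2.resize(i["color"][130:280,280:450,::-1],None,fx=4,fy=4,interpolation=cv2.INTER_CUBIC))
s=manip.get_state();print(s["position"],s["contact_force"],s["moment"])
```

```text
[ 0.561535   -0.17466557  0.10499338] [-7.38068507 -0.9550449   4.86332024] [0.05761639 0.99509934 0.02951991]
```

View pics/wrist4.png

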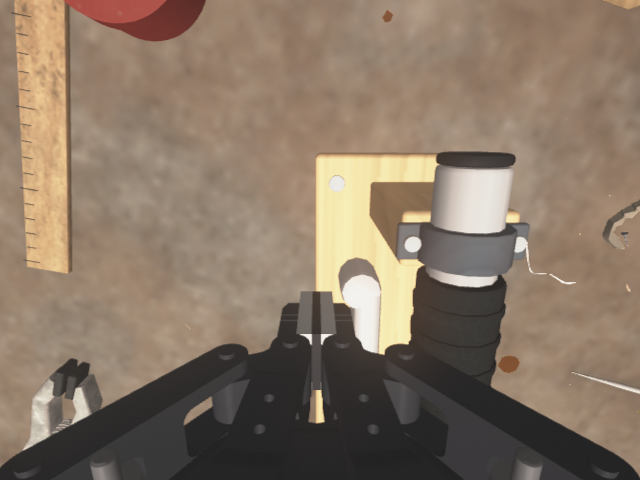

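View pics/scene4.png

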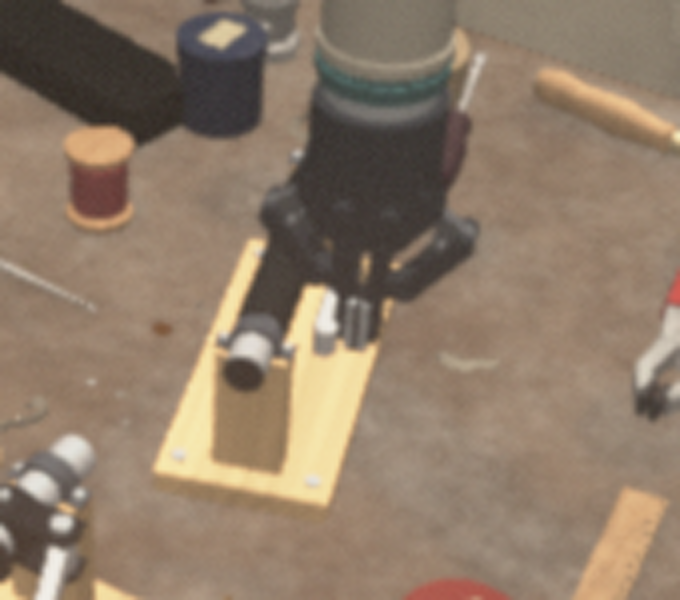

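Call:
{"method": "move_arm", "body": {"series": [[[0.001,0.0003,0,0,0,0,0],[0,0,0,0,0,0,0]]]}}

```text
clock: 5.05
position: [0.5625, -0.1743, 0.105]
ee_rot: [-0.003, 0.584, 0.812, -0.001]
contact_force: [-6.9, 0.4, 3.8]
width: 0.0001
```

Call:
{"method": "move_arm", "body": {"series": [[[0.001,0.0003,0,0,0,0,0],[0,0,0,0,0,0,0]]]}}

```text
clock: 5.22
position: [0.5628, -0.1742, 0.105]
ee_rot: [-0.003, 0.584, 0.812, -0.001]
contact_force: [-8.7, -0.8, 4.8]
width: 0.0001
```

Run:
```python
from rig import manip
from wr import *
s=manip.get_state();i=manip.get_image("wrist")
r=ray(i,s,[(361,290)],.12)[0]
p=P["long"];pin=W(p,[[-.034,-.06,.12]])[0];b=r-pin;print(np.linalg.norm(b),np.arctan2(-b[0],b[1])-p[2])
print(s["position"],s["contact_force"],s["moment"])
```

```text
0.14227972426856936 -0.0024094123357909503
[ 0.56284077 -0.1741784   0.10500075] [-8.68208114 -0.8423199   4.77148507] [0.0169796  1.21329528 0.03342268]
```

Call:
{"method": "move_arm", "body": {"series": [[[0.001,0.0003,0,0,0,0,0],[0,0,0,0,0,0,0]]]}}

```text
clock: 5.43
position: [0.563, -0.1741, 0.105]
ee_rot: [-0.004, 0.584, 0.812, -0.002]
contact_force: [-10.2, -1.7, 6.4]
width: -0.0
```

Call:
{"method": "move_arm", "body": {"series": [[[0.001,0.0003,0,0,0,0,0],[0,0,0,0,0,0,0]]]}}

```text
clock: 5.6
position: [0.5631, -0.174, 0.1049]
ee_rot: [-0.005, 0.584, 0.812, -0.003]
contact_force: [-11.8, -2.9, 7.6]
width: 0.0001
```

Call:
{"method": "move_arm", "body": {"series": [[[0,0,0,0,0,0,0],[0,0,0,0,0,0,0],[0,0,0,0,0,0,0],[0,0,0,0,0,0,0],[0,0,0,0,0,0,0],[0,0,0,0,0,0,0],[0,0,0,0,0,0,0],[0,0,0,0,0,0,0],[0,0,0,0,0,0,0],[0,0,0,0,0,0,0],[0,0,0,0,0,0,0],[0,0,0,0,0,0,0]]]}}

```text
clock: 6.6
position: [0.5631, -0.174, 0.105]
ee_rot: [-0.004, 0.584, 0.812, -0.003]
contact_force: [-11.1, -1.8, 7.1]
width: -0.0
```

Call:
{"method": "move_arm", "body": {"series": [[[-0.004,-0.0015,0,0,0,0,0],[-0.005,-0.003,0,0,0,0.05,0],[-0.005,-0.003,0,0,0,0.05,0],[-0.005,-0.0036,0,0,0,0.05,0],[-0.005,-0.0036,0,0,0,0.05,0],[-0.0046,-0.004,0,0,0,0.05,0],[-0.0046,-0.004,0,0,0,0.05,0],[-0.004,-0.0045,0,0,0,0.05,0],[-0.004,-0.0045,0,0,0,0.05,0],[-0.007,-0.006,0,0,0,0,0],[-0.01,-0.009,0,0,0,0,0],[-0.015,-0.013,0,0,0,0,0],[-0.015,-0.013,0,0,0,0,0],[0,0,0,0,0,0,0]]]}}

```text
clock: 7.77
position: [0.4779, -0.2487, 0.1054]
ee_rot: [-0.0, 0.413, 0.911, -0.001]
contact_force: [-0.5, -0.1, -1.0]
width: -0.0
```

Run:
```python
from rig import manip
import cv2
s=manip.get_state();print(s["position"],s["contact_force"])
i=manip.get_image("wrist");cv2.imwrite("pics/wrist5.png",i["color"][:,:,::-1])
i=manip.get_image("top");cv2.imwrite("pics/top5.png",i["color"][:,:,::-1])
i=manip.get_image("scene");cv2.imwrite("pics/scene5.png",i["color"][:,:,::-1])
```

```text
[ 0.47786898 -0.2487463   0.10537243] [-0.49365204 -0.12764845 -1.03115561]
```

View pics/wrist5.png

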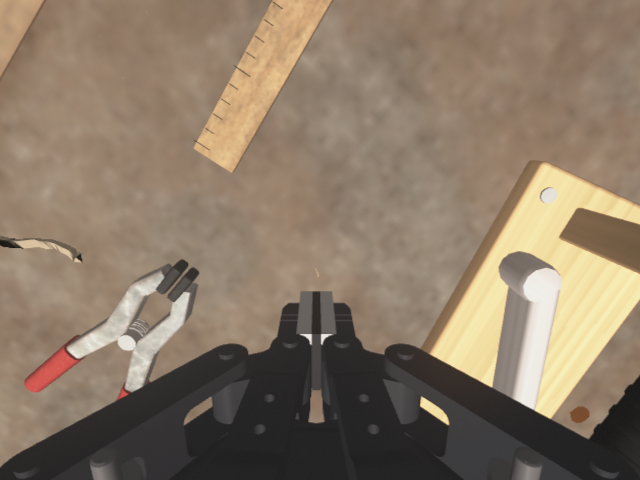

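View pics/scene5.png

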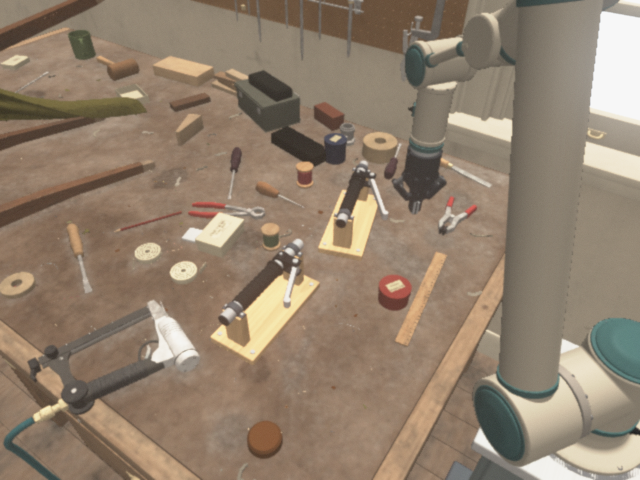

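Call:
{"method": "move_arm", "body": {"series": [[[-0.01,0,0.03,0,0,0,0],[-0.01,0,0.03,0,0,0,0],[0,0.02,0.02,0,0,-0.02,0],[0,0.025,0,0,0,-0.02,0],[0,0.025,0,0,0,-0.02,0],[0,0.025,0,0,0,-0.02,0],[0,0.025,0,0,0,-0.02,0],[0,0.025,0,0,0,-0.02,0],[0,0.025,0,0,0,-0.02,0],[0,0.025,0,0,0,-0.02,0],[0,0.025,0,0,0,-0.02,0],[0,0.025,0,0,0,-0.02,0],[0,0.025,0,0,0,-0.02,0],[0,0.025,0,0,0,-0.02,0],[0,0.025,0,0,0,-0.02,0],[0,0.025,0,0,0,-0.02,0],[0.01,0.015,0,0,0,-0.007,0],[0.01,0,0,0,0,0,0],[0.01,0,0,0,0,0,0],[0,0,0,0,0,0,0]]]}}

```text
clock: 9.58
position: [0.493, 0.1132, 0.1854]
ee_rot: [0.001, 0.538, 0.843, 0.001]
contact_force: [1.0, -0.6, -0.2]
width: 0.0002
```

Run:
```python
from rig import manip
import cv2,pickle
s=manip.get_state();print(s["position"],s["contact_force"],s["qpos"])
i=manip.get_image("wrist");cv2.imwrite("pics/wrist6.png",i["color"][:,:,::-1])
pickle.dump({"wrist":i,"s":s},open("im6.pkl","wb"))
```

```text
[0.49302075 0.11324485 0.18543419] [ 0.95291797 -0.59205501 -0.22019229] [ 8.85470180e-02  2.11536691e-01  1.74263955e+00 -6.02488347e-04
  1.18472137e+00 -3.45815255e-01]
```

View pics/wrist6.png

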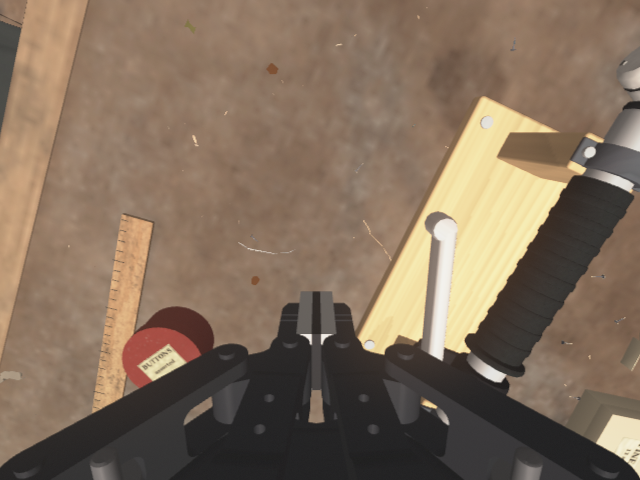

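Run:
```python
from wr import *
d=pickle.load(open("im6.pkl","rb"))
print("tip,blade",ray(d["wrist"],d["s"],[(444,227),(436,320)],.12).round(4).tolist())
print("corner",ray(d["wrist"],d["s"],[(483,97)],.018).round(4), W(P["short"],[C(-1,1)]).round(4))
print("model tip",W(P["short"],[tip(.0975),tip(.05)]).round(4).tolist(), W(P["short"],[[-.034-.0975*np.sin(.4)-.0025*np.cos(.4),-.06+.0975*np.cos(.4)-.0025*np.sin(.4),.12]]))
w=d["s"]["ee_rot"];print(2*np.arctan2(w[2],w[1])-np.pi/2)
```

```text
tip,blade [[0.549, 0.1646, 0.12], [0.5748, 0.112, 0.12]]
corner [[0.5681 0.2581 0.018 ]] [[0.5649 0.2609 0.018 ]]
model tip [[0.5511, 0.1652, 0.12], [0.571, 0.1221, 0.12]] [[0.54883507 0.16416391 0.12      ]]
0.4345883908305632
```

Call:
{"method": "move_arm", "body": {"series": [[[0,0,-0.02,0,0,0,0],[0,0,-0.03,0,0,0,0],[0,0,-0.02,0,0,0,0],[0,0,-0.009,0,0,0,0],[0.015,0.007,0,0,0,0,0],[0.015,0.007,0,0,0,0,0],[0.01,0.005,0,0,0,0,0],[0,0,0,0,0,0,0],[0,0,0,0,0,0,0],[0,0,0,0,0,0,0]]]}}

```text
clock: 10.47
position: [0.5293, 0.1319, 0.1064]
ee_rot: [-0.0, 0.538, 0.843, -0.0]
contact_force: [-0.1, 1.6, 0.4]
width: -0.0001
```

Call:
{"method": "move_arm", "body": {"series": [[[0.005,0.0025,0,0,0,0,0],[0.005,0.0025,0,0,0,0,0],[0.0032,0.0023,0,0,0,-0.05,0],[0.0032,0.0023,0,0,0,-0.05,0],[0.0033,0.002,0,0,0,-0.05,0],[0.0033,0.002,0,0,0,-0.05,0],[0,0,0,0,0,0,0]]]}}

```text
clock: 11.05
position: [0.5528, 0.1461, 0.1064]
ee_rot: [-0.001, 0.62, 0.785, -0.001]
contact_force: [-3.0, -0.8, 2.4]
width: 0.0002
```

Run:
```python
from rig import manip
import cv2,pickle
s=manip.get_state();print(s["position"],s["contact_force"],s["moment"])
i=manip.get_image("wrist");cv2.imwrite("pics/wrist7.png",i["color"][:,:,::-1])
```

```text
[0.55275022 0.14608455 0.10638414] [-2.99769443 -0.7710278   2.35319691] [-0.09023624  0.47665129 -0.00636616]
```

View pics/wrist7.png

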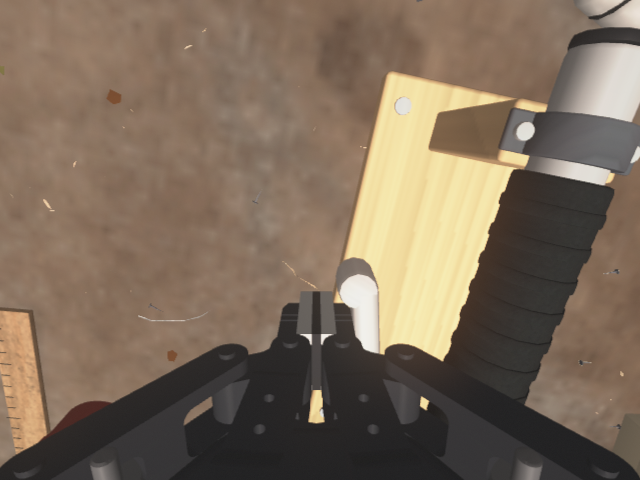

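Call:
{"method": "move_arm", "body": {"series": [[[0.0035,0.0016,0,0,0,-0.05,0],[0.0035,0.0016,0,0,0,-0.05,0],[0.0036,0.0013,0,0,0,-0.05,0],[0.0036,0.0012,0,0,0,-0.05,0],[0,0,0,0,0,0,0]]]}}

```text
clock: 11.52
position: [0.5657, 0.1525, 0.1062]
ee_rot: [-0.002, 0.695, 0.719, -0.001]
contact_force: [-6.0, 1.9, 3.2]
width: 0.0002
```

Call:
{"method": "move_arm", "body": {"series": [[[0.002,0,0,0,0,0,0],[0,0,0,0,0,0,0]]]}}

```text
clock: 11.68
position: [0.5671, 0.1525, 0.1061]
ee_rot: [-0.002, 0.695, 0.719, -0.001]
contact_force: [-5.7, 2.4, 3.4]
width: -0.0002
```

Call:
{"method": "move_arm", "body": {"series": [[[0.001,0,0,0,0,0,0],[0,0,0,0,0,0,0]]]}}

```text
clock: 11.85
position: [0.5678, 0.1525, 0.106]
ee_rot: [-0.002, 0.695, 0.719, -0.001]
contact_force: [-5.5, 1.9, 3.6]
width: -0.0002
```

Call:
{"method": "move_arm", "body": {"series": [[[0.001,0,0,0,0,0,0],[0,0,0,0,0,0,0]]]}}

```text
clock: 12.02
position: [0.5686, 0.1526, 0.106]
ee_rot: [-0.003, 0.695, 0.719, -0.001]
contact_force: [-5.9, 3.2, 4.5]
width: -0.0001
```

Call:
{"method": "move_arm", "body": {"series": [[[0.002,0,0,0,0,0,0],[0,0,0,0,0,0,0]]]}}

```text
clock: 12.18
position: [0.5706, 0.1528, 0.1059]
ee_rot: [-0.003, 0.695, 0.719, -0.001]
contact_force: [-6.3, 4.3, 3.6]
width: -0.0001
```

Call:
{"method": "move_arm", "body": {"series": [[[0.001,0,0,0,0,0,0],[0,0,0,0,0,0,0]]]}}

```text
clock: 12.35
position: [0.5714, 0.1529, 0.1059]
ee_rot: [-0.003, 0.695, 0.719, -0.001]
contact_force: [-6.5, 2.8, 3.6]
width: -0.0
```

Call:
{"method": "move_arm", "body": {"series": [[[0.001,0,0,0,0,0,0],[0,0,0,0,0,0,0]]]}}

```text
clock: 12.52
position: [0.5722, 0.1529, 0.1059]
ee_rot: [-0.003, 0.695, 0.719, -0.001]
contact_force: [-7.5, 2.8, 2.6]
width: 0.0002
```

Call:
{"method": "move_arm", "body": {"series": [[[0.001,0,0,0,0,0,0],[0,0,0,0,0,0,0]]]}}

```text
clock: 12.68
position: [0.5727, 0.153, 0.1059]
ee_rot: [-0.003, 0.695, 0.719, -0.002]
contact_force: [-7.3, 3.8, 4.0]
width: -0.0001
```

Call:
{"method": "move_arm", "body": {"series": [[[0.001,0,0,0,0,0,0],[0,0,0,0,0,0,0]]]}}

```text
clock: 12.85
position: [0.5728, 0.153, 0.1059]
ee_rot: [-0.004, 0.695, 0.719, -0.003]
contact_force: [-9.4, 2.9, 5.5]
width: 0.0001
```

Call:
{"method": "move_arm", "body": {"series": [[[0.001,0,0,0,0,0,0],[0,0,0,0,0,0,0]]]}}

```text
clock: 13.02
position: [0.5728, 0.153, 0.1059]
ee_rot: [-0.005, 0.695, 0.719, -0.003]
contact_force: [-11.8, 3.0, 6.5]
width: -0.0004
```

Call:
{"method": "move_arm", "body": {"series": [[[0.001,0,0,0,0,0,0],[0,0,0,0,0,0,0]]]}}

```text
clock: 13.18
position: [0.5729, 0.153, 0.1059]
ee_rot: [-0.005, 0.695, 0.719, -0.004]
contact_force: [-14.0, 4.0, 7.6]
width: -0.0
```

Call:
{"method": "move_arm", "body": {"series": [[[0,0,0,0,0,0,0],[0,0,0,0,0,0,0],[0,0,0,0,0,0,0],[0,0,0,0,0,0,0],[0,0,0,0,0,0,0],[0,0,0,0,0,0,0],[0,0,0,0,0,0,0],[0,0,0,0,0,0,0],[0,0,0,0,0,0,0],[0,0,0,0,0,0,0],[0,0,0,0,0,0,0],[0,0,0,0,0,0,0]]]}}

```text
clock: 14.18
position: [0.5729, 0.153, 0.1059]
ee_rot: [-0.005, 0.695, 0.719, -0.004]
contact_force: [-12.9, 3.2, 7.7]
width: -0.0
```

Run:
```python
from rig import manip
import cv2,pickle
from wr import *
s=manip.get_state();print(s["position"],s["contact_force"],s["moment"])
i=manip.get_image("wrist");cv2.imwrite("pics/wrist8.png",i["color"][:,:,::-1])
pickle.dump({"wrist":i,"s":s},open("im8.pkl","wb"))
i=manip.get_image("scene");cv2.imwrite("pics/scene8.png",i["color"][:,:,::-1])
```

```text
[0.57292879 0.15299384 0.10588739] [-12.93716148   3.23632486   7.669291  ] [0.52547739 1.77399309 0.04038289]
```

View pics/wrist8.png

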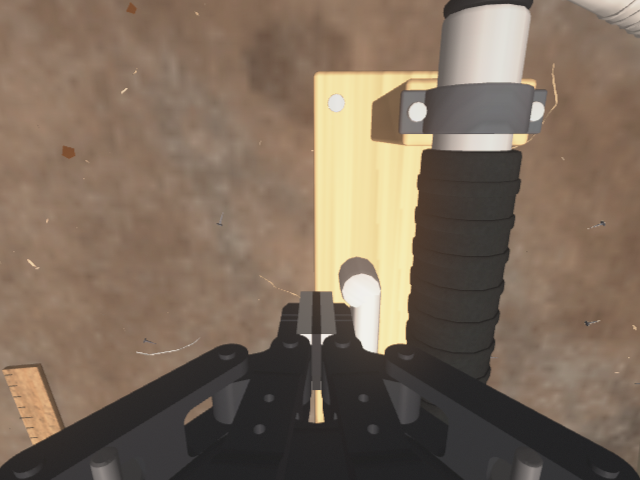

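View pics/scene8.png

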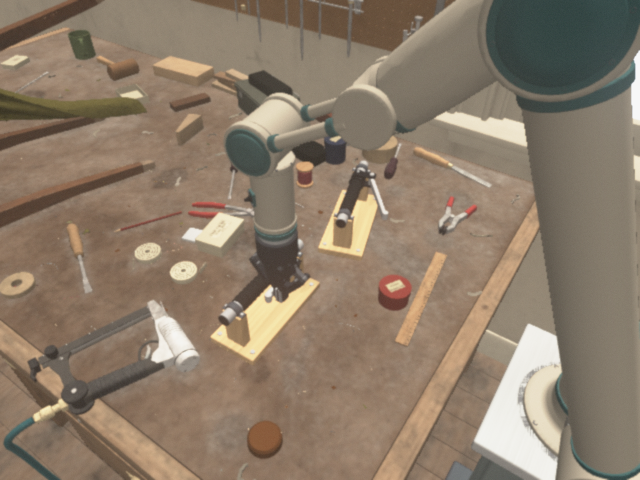

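Run:
```python
from wr import *
d=pickle.load(open("im8.pkl","rb"));s=d["s"]
r=ray(d["wrist"],s,[(361,290)],.12)[0]
p=P["short"];pin=W(p,[[-.034,-.06,.12]])[0];b=r-pin;print(np.linalg.norm(b),np.arctan2(-b[0],b[1])-p[2],"expect at stop",.0025/.0975)
c,sn=np.cos(p[2]),np.sin(p[2]);q=s["position"][:2]-p[:2];print("tcp in stand",c*q[0]+sn*q[1],-sn*q[0]+c*q[1])
```

```text
0.09776543301292759 0.0006559175349777208 expect at stop 0.02564102564102564
tcp in stand -0.050559184917450074 0.016870363513094982
```

Run:
```python
from rig import manip
print(manip.get_state()["contact_force"]);print(manip.sign_off())
```

```text
[-13.09148658   3.0253622    8.12391574]
the job is handed in; nothing more can be done
None
```

I pressed the long lever to its stop, held it there and let it spring back. I then pressed the short lever to its stop and handed the job in while still holding it. The gripper was shut the whole time and only the back of one finger touched the levers. The run took about 14 s of the 48 s allowed.

- **Long lever:** it met its stop at about 12 N horizontally and I held it for a little over a second. Pictures after I backed off show the blade fully sprung out and the finger clear of it.
- **Short lever:** the last three 1 mm pushes moved the finger only about 0.1 mm in total while the force rose from 7 to 14 N. It then stayed at about 13 N for over a second, up to handing in.
- **Bars, grips and bystanders:** my estimate from the pictures was that the gripper's linkage passed about 15 mm above the rubber. The ratio of moment to force fits a single contact at the finger. The last scene picture shows the tin, wax and clamp where they were, and the arm hid part of the view.

**What did not agree exactly:**
- Both levers stopped about 3 mm further in than my pose fit predicted. The blade angle from the wrist picture was also about 0.02 rad past parallel. Both are close to the 2 mm calibration error plus my fit error, so I took the sharp force rise as the stop.
- There was also an upward force of 7 to 8 N while pressing, which I put down to friction on the blade. I did not check that separately.

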